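First in, first out on the landing's stool shelf

TASK

Restock the stool shelf so that the older stock is used first, finishing the jars before you start on the cartons. In the basket with the glass jar, bring the jar that is already there right up to the front wall (the robot's side), then stand the new jar from the table close behind it in the same basket; then do the same with the cartons, leaving both straight in their basket (a gap of up to two fingers' breadth is fine). Set everything down gently and upright without dropping it, and leave the bottles, mug, peg holder and brush where they are.

Things in the scene. Friction and masses are not known exactly. Their poses are not given: they have to be found in the camera images.
- stool: low dark teak stool, fixed, top 370 x 240 mm and 120 mm above the table, origin at table level under its centre; three baskets stand on it
- jar_basket: the jars' basket: one of three alike shallow white plastic baskets hooked side by side on the stool, 178 x 98 x 18 mm, fixed, floor 4 mm thick, neighbours 108 mm apart between centres; which is left, middle or right varies. Origin under its centre, x from front to back
- carton_basket: the cartons' basket: one of three alike shallow white plastic baskets hooked side by side on the stool, 178 x 98 x 18 mm, fixed, floor 4 mm thick, neighbours 108 mm apart between centres; which is left, middle or right varies. Origin under its centre, x from front to back
- jar_lane (a point): centre of the inner floor of the jars' basket. Inside 170 mm long (x axis, from the front wall nearest the robot to the back wall) and 90 mm wide (y axis), z up; inner face of the front wall at x = -85 mm, of the back wall at x = +85 mm; walls 4 mm thick, 14 mm high above the inner floor
- carton_lane (a point): centre of the inner floor of the cartons' basket. Inside 170 mm long (x axis, from the front wall nearest the robot to the back wall) and 90 mm wide (y axis), z up; inner face of the front wall at x = -85 mm, of the back wall at x = +85 mm; walls 4 mm thick, 14 mm high above the inner floor
- old_jar_center (a point): glass jar with a flat light-wood lid, a plain cylinder 54 mm in diameter and 85 mm tall (lid the top 17 mm, 51 mm wide), 0.15 to 0.27 kg, wooden balls inside; the point is on its axis half-way up (42.5 mm above its foot), z up; the older jar, standing at the start in the back half of the jars' basket, the front of the basket empty
- new_jar_center (a point): glass jar with a flat light-wood lid, a plain cylinder 54 mm in diameter and 85 mm tall (lid the top 17 mm, 51 mm wide), 0.15 to 0.27 kg, wooden balls inside; the point is on its axis half-way up (42.5 mm above its foot), z up; the new jar, like the older one, standing on the table to the right (-y) of the stool among the mug and peg holder
- old_carton_center (a point): plain cardboard carton, 50 x 50 mm and 85 mm tall, closed and rigid, 0.13 to 0.25 kg; the point is at its centre, 42.5 mm above its foot, z up, x and y square to its sides; the older carton, at the start in the back half of the cartons' basket, nearly straight in it
- new_carton_center (a point): plain cardboard carton, 50 x 50 mm and 85 mm tall, closed and rigid, 0.13 to 0.25 kg; the point is at its centre, 42.5 mm above its foot, z up, x and y square to its sides; the new carton, standing on the table to the right (-y) of the stool, turned by any angle up to 0.7 rad
- bottle_front: bystander: white plastic bottle with shoulders and a narrow cap, 50 mm in diameter, 100 mm tall, origin under its foot, in the third basket against the front
- bottle_back: bystander: a like bottle behind the first in the third basket
- mug: bystander: white handleless ceramic cup, 68 mm across, 80 mm tall, origin under its foot, on the table to the right among the new stock
- peg_holder: bystander: open square steel box, 54 mm wide, 62 mm tall, with a spring clip on one side and wooden pegs that stand up to 85 mm high, origin under its foot, on the table to the right among the new stock
- brush: bystander: orange brush lying on the table to the left of the stool, about 200 mm long
Things that resemble listed ones, but are neither listed nor needed, are in the scene too. What is shaped like the part that bears old_jar_center but orange or purple is not meant.

How it is judged (in metres and radians):
On the way, in this order (a step that is already met when the one before it is completed fails the run):
1. the older jar stands at the front wall of its basket (x of old_jar_center in the frame of jar_lane between -0.063 and -0.043 m and y of old_jar_center in the frame of jar_lane between -0.03 and 0.03 m and z of old_jar_center in the frame of jar_lane between 0.037 and 0.0465 m and angle between old_jar_center's own z axis and vertical below 0.1 rad), for 0.2 s.
2. the new jar stands close behind the older jar (horizontal distance between new_jar_center and old_jar_center below 0.089 m and x of new_jar_center in the frame of jar_lane above -0.01 m and y of new_jar_center in the frame of jar_lane between -0.03 and 0.03 m and z of new_jar_center in the frame of jar_lane between 0.037 and 0.0465 m and angle between new_jar_center's own z axis and vertical below 0.1 rad), for 0.2 s.
3. the older carton stands at the front wall of its basket (x of old_carton_center in the frame of carton_lane between -0.065 and -0.045 m and y of old_carton_center in the frame of carton_lane between -0.03 and 0.03 m and z of old_carton_center in the frame of carton_lane between 0.037 and 0.0465 m and angle between old_carton_center's own z axis and vertical below 0.1 rad and (angle between the x axis of old_carton_center and the x axis of carton_lane, either way round below 0.2 rad or angle between the x axis of old_carton_center and the y axis of carton_lane, either way round below 0.2 rad)), for 0.2 s.
4. the new carton stands close behind the older carton (horizontal distance between new_carton_center and old_carton_center below 0.085 m and x of new_carton_center in the frame of carton_lane above -0.016 m and y of new_carton_center in the frame of carton_lane between -0.03 and 0.03 m and z of new_carton_center in the frame of carton_lane between 0.037 and 0.0465 m and angle between new_carton_center's own z axis and vertical below 0.1 rad and (angle between the x axis of new_carton_center and the x axis of carton_lane, either way round below 0.2 rad or angle between the x axis of new_carton_center and the y axis of carton_lane, either way round below 0.2 rad)), for 0.2 s.
At the end, for the whole second after the job is handed in: In both baskets the older piece is within 15 mm of the front wall and the new one behind it, gap at most 35 mm; all on the basket floor, upright within 0.1 rad, within 30 mm of its centre line, at rest; cartons straight within 0.2 rad. Bystanders within 25 mm of their places (all of step 1 and all of step 2 and all of step 3 and all of step 4 and linear speed of each of old_jar, new_jar, old_carton, new_carton below 0.02 m/s); the robot touches nothing.
It fails at once if a bottle, the mug, the peg holder or the brush is pushed more than 25 mm from its place (distance of any of bottle_front, bottle_back, mug, peg_holder, brush from where it was at the start of the episode above 0.025 m).
It fails at once if a jar is banged down into its basket or against the other jar (over 70 N) (contact force between any of old_jar, new_jar and jar_basket above 70 N or contact force between old_jar and new_jar above 70 N).
It fails at once if a carton is banged down into its basket or against the other carton (over 70 N) (contact force between any of old_carton, new_carton and carton_basket above 70 N or contact force between old_carton and new_carton above 70 N).
It fails at once if a jar is dropped into its basket (faster than 0.4 m/s less than 20 mm above the floor) ((linear speed of old_jar above 0.4 m/s and x of old_jar_center in the frame of jar_lane between -0.085 and 0.085 m and y of old_jar_center in the frame of jar_lane between -0.045 and 0.045 m and z of old_jar_center in the frame of jar_lane between 0.02 and 0.0625 m) or (linear speed of new_jar above 0.4 m/s and x of new_jar_center in the frame of jar_lane between -0.085 and 0.085 m and y of new_jar_center in the frame of jar_lane between -0.045 and 0.045 m and z of new_jar_center in the frame of jar_lane between 0.02 and 0.0625 m)).
It fails at once if a carton is dropped into its basket (faster than 0.4 m/s less than 20 mm above the floor) ((linear speed of old_carton above 0.4 m/s and x of old_carton_center in the frame of carton_lane between -0.085 and 0.085 m and y of old_carton_center in the frame of carton_lane between -0.045 and 0.045 m and z of old_carton_center in the frame of carton_lane between 0.02 and 0.0625 m) or (linear speed of new_carton above 0.4 m/s and x of new_carton_center in the frame of carton_lane between -0.085 and 0.085 m and y of new_carton_center in the frame of carton_lane between -0.045 and 0.045 m and z of new_carton_center in the frame of carton_lane between 0.02 and 0.0625 m)).
It also fails if it takes over 72 s, if anything falls off the work surface, if the arm or the gripper's body presses on something with over 40 N, if the wrist force passes 120 N, or if a joint passes its speed limit or range.

ROBOT

A 7-joint arm with a two-finger parallel gripper is mounted at the origin on the work surface. World frame = base frame: x ahead of the robot, y to its left, z up, the work surface at z = 0. Lengths are in mm, angles in rad, forces in N, time in s.
With the tool pointing down it reaches from about 400 to 900 mm from the base axis. Payload 5.6 kg.
Tool frame: the origin (TCP) lies on the centre line of the jaws, within the pads' length; the fingertips stand 22 mm ahead of it and the grasp point (between the pads) lies 3 mm ahead of it (tip_extent is the distance from the TCP to the fingertips, in mm); y points along the fingers, z is the direction in which the jaws open and shut, and the axes are right-handed (so a half turn about y gives the same grasp; the last joint's range is limited). The gripper opens to 92 mm and grips with 3 to 60 N. Pads are 20 mm wide; open, the fingers measure 128 mm over their backs; the gripper's body (75 mm by 189 mm) begins 69 mm behind the grasp point.
Start: joints at [1.064, 0.468, -0.012, 1.603, 0.006, 1.071, -0.056], TCP at [290.74, -581.359, 236.592] pointing down, gripper open.
Joint ranges: [-2.53, 2.53], [-0.31, 2.02], [-1.57, 1.55], [0.28, 2.44], [-1.29, 4.43], [0.15, 1.84], [-2.92, 2.92]. Speed limits (rad/s): [2.57, 2.57, 3.14, 3.14, 3.14, 3.14, 3.14].

INTERFACE

Orientations are given as a rotation vector (axis times angle).
In Python, from bench import * gives the robot as it stands.
- The arm moves only by the shell command python3 -m handwheel 'ROWS' [OPENING]. ROWS is JSON, a list of rows, each a list of 2 entries, a list of its own where there are three numbers: the shift along the tool's x, y, z in mm, then the turn about the tool's y in rad. In form: [[[x, y, z], roll], ...]. A call has 1 to 20 rows; each row is the pose to reach, as a shift and turn from the pose commanded when the call began, along the tool's axes at that moment; what a row does not reach only later rows make up. A row lasts 1/12 s, in which the tool goes at most 41.7 mm and 7.16 degrees, less where a joint would pass 70% of its speed; a pose out of reach is approached as far as the arm can. A call with a gripper value outside its range is refused whole. OPENING is the closure, from 0 (fully open) to 1 (shut), set as the call begins (- or left out, the last holds). The fingers move at their own pace and stop on an object; the grip force is fixed at half the most. Time passes only in rows, so rows that repeat a pose let the fingers close. It gives the time, the measured TCP pose, the force and the opening at its end, in the units of the state.
- get_obs(): the state, without advancing time (a new reading comes with each control period).
- grab_frame(name): name is "scene" or "top" or "wrist"; returns a dict with "color" (384x512x3 uint8, blue, green, red), "intrinsics" (3x3 intrinsics, pixels), "rvec" (rotation vector, rad) and "tvec" (3), from world to camera coordinates, as OpenCV has them. Camera axes: x right, y down, z forward; pixel columns grow to the right and rows downward; lengths in mm; the calibration is good to about 2 mm. A picture is of the moment at which its call begins. There is no depth.
- close_job(): hands the job in, once; it reports no verdict.
Trained networks look in the newest picture that a camera, given by its name, has taken for a name from the list of things; names that differ only in an ending like _2 or _b are one class to them, and where a whole thing is asked for, a point or a joint stands for the part that bears it (a point fixed in the world has none). Each returns a list of dicts, best first, with "score" (0 to 1); they miss things now and then, are a little off and sometimes report something else, mostly with a low value. They report only what shows in the picture. A call takes as long as a camera call. They do not tell look-alikes from the thing itself.
- recognise(camera, target): "position" ([column, row] as shares, 0 to 1, of the picture: columns of its width, rows of its height, amid what is visible of it).
The state is a dict: "clock": time; "joints": joint angles; "joint_velocities": joint speeds; "tau": joint torques, N m; "tcp_pos": TCP position; "ee_rot": TCP orientation; "force": force on the tool from outside, world axes, zero at the start; "wrist_torque": the same for the moment, N m; "width": finger opening in mm.
Only numpy, scipy, OpenCV 4.12 (cv2) and the standard library are available. Lean on these libraries where they do the work, as an engineer would, in place of code of your own. Each camera call takes 0.05 s, during which the arm holds its last target.

## Working session

There is one attempt and no reset: what is moved stays moved. The work goes in short steps, Python scripts to look and compute and a shell command to move; the robot and the scene stay as the last step left them, time stands still between calls to the robot, and variables do not carry over. Pictures are saved under pics/ and viewed, and the job is handed in when it is done.

```bash
ls; mkdir -p pics; python3 - <<'E'
from bench import *
import cv2
o=get_obs()
print({k:o[k] for k in ('clock','tcp_pos','ee_rot','force','width')})
for n in ("scene","top","wrist"):
    f=grab_frame(n); cv2.imwrite(f"pics/{n}0.png",f["color"])
    print(n,f["intrinsics"],f["rvec"],f["tvec"])
E
```

```text
pics
{'clock': 0.0, 'tcp_pos': array([ 290.47113596, -580.89915952,  235.6688315 ]), 'ee_rot': array([-0.46415523,  1.96527825, -1.96203373]), 'force': array([ 0.34845724, -0.60686968,  0.1221857 ]), 'width': 91.7216887349199}
scene [[404.5817119    0.         252.72018934]
 [  0.         404.5817119  197.20356138]
 [  0.           0.           1.        ]] [ 2.25175829  0.87909989 -0.3313437 ] [-480.07146304 -170.12602163 1508.12041283]
top [[357.5710168    0.         258.47672658]
 [  0.         357.5710168  195.49709436]
 [  0.           0.           1.        ]] [ 2.19161393 -2.19660208  0.08887166] [  63.31007974  577.59444363 1295.20909291]
wrist [[301.36928452   0.         257.02433252]
 [  0.         301.36928452 193.11118307]
 [  0.           0.           1.        ]] [-2.45987313  1.51888472  0.22027641] [-650.54405064  -31.9694434   391.51204832]
```

View pics/scene0.png

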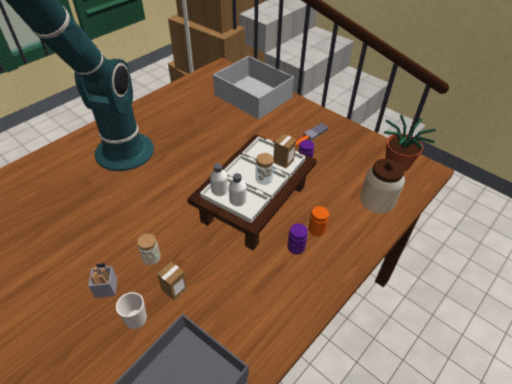

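View pics/top0.png

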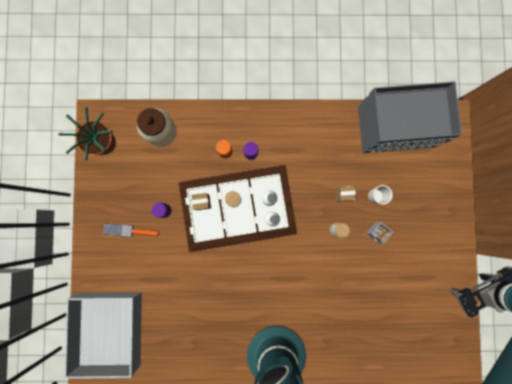

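View pics/wrist0.png

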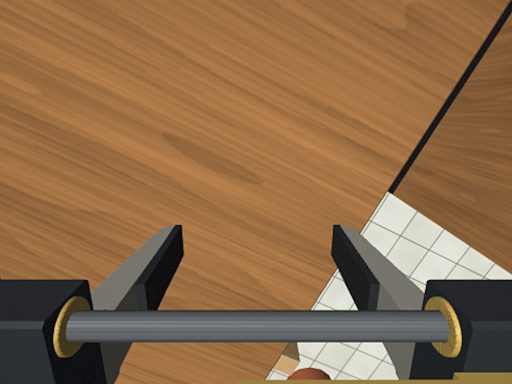

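```bash
cat > h.py <<'E'
from bench import *
import cv2, numpy as np
def cam(f):
    R=cv2.Rodrigues(np.array(f["rvec"],float))[0]; return R,np.array(f["tvec"],float),np.array(f["intrinsics"],float)
def back(f,u,v,z):
    R,t,K=cam(f); d=R.T@np.linalg.solve(K,[u,v,1.]); c=-R.T@t
    return c+d*(z-c[2])/d[2]
def proj(f,p):
    R,t,K=cam(f); q=K@(R@np.array(p,float)+t); return q[:2]/q[2]
def crop(f,u0,v0,u1,v1,s,name):
    cv2.imwrite(name,cv2.resize(f["color"][v0:v1,u0:u1],None,fx=s,fy=s,interpolation=cv2.INTER_CUBIC))
E
python3 - <<'E'
from h import *
o=get_obs(); print(cv2.Rodrigues(o["ee_rot"])[0].round(3))
f=grab_frame("top")
crop(f,170,155,310,260,5,"pics/topA.png"); crop(f,315,170,405,255,6,"pics/topB.png")
R,t,K=cam(f); print("top cam",-R.T@t)
g=grab_frame("scene"); crop(g,180,120,330,250,5,"pics/scA.png"); crop(g,80,220,200,340,5,"pics/scB.png")
for n in "old_jar_center new_jar_center old_carton_center new_carton_center bottle_front mug peg_holder brush".split():
  for c,F in (("top",f),("scene",g)):
    print(n,c,[(round(d["score"],2),(np.array(d["position"])*[512,384]).round(1).tolist(),back(F,*(np.array(d["position"])*[512,384]),(166 if 'old' in n else 42)).round(0).tolist()) for d in recognise(c,n)][:5])
E
```

```text
[[-0.894 -0.001  0.447]
 [-0.447  0.001 -0.894]
 [ 0.    -1.    -0.001]]
top cam [ 489.88015819   80.54937894 1329.93207723]
old_jar_center top [(0.65, [231.1, 198.5], [558.0, 153.0, 166.0]), (0.59, [224.3, 149.7], [719.0, 176.0, 166.0]), (0.55, [250.8, 150.5], [716.0, 89.0, 166.0]), (0.54, [159.8, 212.0], [515.0, 384.0, 166.0]), (0.44, [206.0, 216.0], [502.0, 235.0, 166.0])]
old_jar_center scene [(0.86, [301.0, 235.9], [793.0, 24.0, 166.0]), (0.7, [317.7, 220.1], [793.0, 96.0, 166.0]), (0.56, [305.8, 150.7], [598.0, 301.0, 166.0]), (0.55, [264.1, 164.7], [546.0, 163.0, 166.0])]
new_jar_center top [(0.48, [341.0, 232.6], [442.0, -234.0, 42.0])]
new_jar_center scene [(0.77, [148.9, 251.0], [459.0, -230.0, 42.0])]
old_carton_center top [(0.73, [197.1, 201.9], [547.0, 264.0, 166.0])]
old_carton_center scene [(0.64, [288.5, 151.7], [562.0, 260.0, 166.0])]
new_carton_center top [(0.67, [344.6, 192.8], [585.0, -250.0, 42.0]), (0.41, [271.5, 213.6], [511.0, 16.0, 42.0])]
new_carton_center scene [(0.94, [174.9, 282.3], [592.0, -246.0, 42.0])]
bottle_front top [(0.51, [339.4, 231.3], [447.0, -228.0, 42.0]), (0.44, [271.4, 217.5], [497.0, 16.0, 42.0])]
bottle_front scene [(0.63, [218.6, 180.0], [398.0, 107.0, 42.0]), (0.54, [264.0, 166.0], [463.0, 262.0, 42.0])]
mug top [(0.54, [380.6, 192.9], [585.0, -381.0, 42.0])]
mug scene [(0.61, [132.6, 308.0], [570.0, -368.0, 42.0]), (0.18, [256.8, 171.3], [463.0, 225.0, 42.0])]
peg_holder top [(0.85, [378.1, 229.4], [456.0, -325.0, 166.0])]
peg_holder scene [(0.93, [102.4, 279.8], [532.0, -394.0, 166.0])]
brush top [(0.89, [127.9, 229.8], [454.0, 529.0, 42.0]), (0.25, [237.7, 210.7], [522.0, 137.0, 42.0])]
brush scene [(0.43, [218.7, 179.5], [396.0, 109.0, 42.0])]
```

View pics/topA.png

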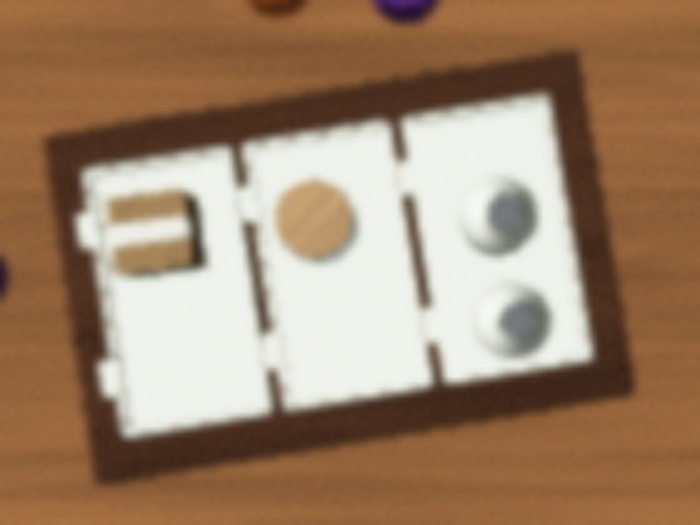

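View pics/topB.png

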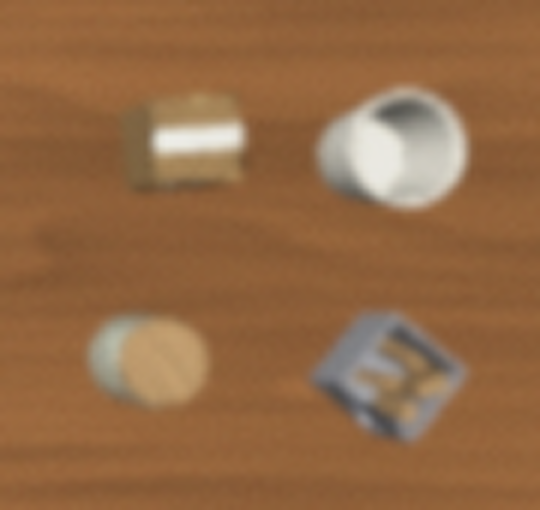

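View pics/scA.png

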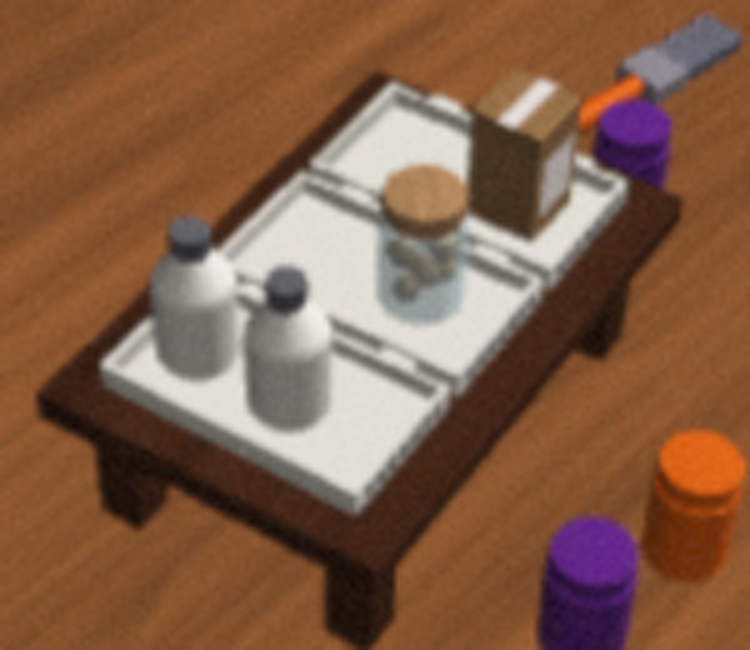

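View pics/scB.png

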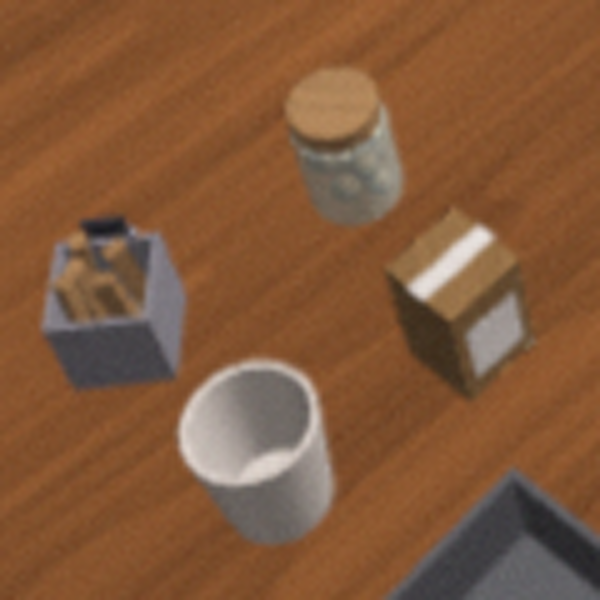

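```bash
python3 - <<'E'
from h import *
f=grab_frame("top")
A=lambda x,y:(170+(x+.5)/5-.5,155+(y+.5)/5-.5); B=lambda x,y:(315+(x+.5)/6-.5,170+(y+.5)/6-.5)
st=np.array([back(f,*A(*p),120) for p in [(45,140),(577,52),(633,393),(97,482)]])[:,:2]
print(st.round(1),"c",st.mean(0).round(1))
TL,TR,BR,BL=st
for a,b in((BL,TL),(BR,TR)): d=b-a;print(np.hypot(*d),np.arctan2(d[1],d[0]))
for a,b in((TR,TL),(BR,BL)): d=b-a;print(np.hypot(*d),np.arctan2(-d[0],d[1]))
yaw=.158; ex=np.array([np.cos(yaw),np.sin(yaw)]); ey=np.array([-ex[1],ex[0]]);c=st.mean(0)
def rel(p): return ((p[:2]-c)@ex).round(1),((p[:2]-c)@ey).round(1)
for n,p,z in [("oldjar",A(315,220),209),("oldcarton",A(150,232),209),("bf",A(518,318),224),("bb",A(512,213),224),("newjar",B(164,363),85),("newcar",B(197,140),85),("mug",B(410,148),80)]:
  q=back(f,*p,z); print(n,q.round(1),rel(q))
for n,p in dict(midTL=(243,143),midTR=(392,120),midBR=(433,385),midBL=(280,410),lTL=(82,168),lBL=(125,437),lBR=(270,412)).items():
  q=back(f,*A(*p),138); print(n,q.round(1),rel(q))
g=grab_frame("scene")
for n,p,z in [("oldjarlid",(180+423/5,120+190/5),209),("newjarlid",(80+332/5,220+105/5),85),("newcartop",(80+455/5,220+262/5),85),("oldcartop",(180+528/5,120+103/5),209)]:
  print(n,back(g,*p,z).round(1))
w=grab_frame("wrist");R,t,K=cam(w);o=get_obs();E=cv2.Rodrigues(o["ee_rot"])[0]
print("wrist cam in tool",E.T@(-R.T@t-o["tcp_pos"]),"axis in tool",(E.T@R.T).round(3))
E
```

```text
[[615.3 334.1]
 [675.2 -27.4]
 [443.3 -63.5]
 [385.2 296.6]] c [529.7 134.9]
233.14103722062112 0.1615827674359339
234.67227755833616 0.1541489465674363
366.42667764573815 0.1642394721564122
364.6813055685923 0.16007111867190152
oldjar [555.4 145.9 209. ] (np.float64(27.1), np.float64(6.8))
oldcarton [548.1 249.1 209. ] (np.float64(36.1), np.float64(109.9))
bf [493.6  19.6 224. ] (np.float64(-53.8), np.float64(-108.2))
bb [558.6  23.  224. ] (np.float64(10.9), np.float64(-115.1))
newjar [ 452.2 -227.    85. ] (np.float64(-133.5), np.float64(-345.2))
newcar [ 581.8 -248.7   85. ] (np.float64(-8.9), np.float64(-387.1))
mug [ 577.3 -375.4   80. ] (np.float64(-33.4), np.float64(-511.5))
midTL [611.2 198.3 138. ] (np.float64(90.4), np.float64(49.7))
midTR [626.6  98.6 138. ] (np.float64(89.9), np.float64(-51.1))
midBR [449.7  71.6 138. ] (np.float64(-89.0), np.float64(-50.0))
midBL [433.5 172.9 138. ] (np.float64(-89.0), np.float64(52.7))
lTL [594.6 305.4 138. ] (np.float64(90.9), np.float64(158.2))
lBL [416.1 275.2 138. ] (np.float64(-90.1), np.float64(156.4))
lBR [432.2 179.5 138. ] (np.float64(-89.2), np.float64(59.4))
oldjarlid [557.7 149.  209. ]
newjarlid [ 457.  -227.6   85. ]
newcartop [ 585.6 -246.8   85. ]
oldcartop [551.8 252.8 209. ]
wrist cam in tool [ -80.06254114 -147.98574797    1.27516468] axis in tool [[-0.001  0.959  0.282]
 [-0.    -0.282  0.959]
 [ 1.     0.001  0.   ]]
```

```bash
python3 -m handwheel '[[[0,-40,0],0],[[0,-80,0],0],[[-25,-100,-25],0.05],[[-60,-100,-55],0.1],[[-90,-100,-85],0.15],[[-120,-100,-113],0.2],[[-150,-100,-141],0.25],[[-180,-100,-170],0.3],[[-210,-100,-198],0.304],[[-240,-100,-226],0.304],[[-270,-100,-255],0.304],[[-300,-100,-283],0.304],[[-330,-100,-311],0.304],[[-360,-100,-340],0.304],[[-390,-100,-368],0.304],[[-420,-100,-396],0.304],[[-450,-100,-425],0.304],[[-480,-100,-453],0.304],[[-510,-100,-481],0.304],[[-540,-100,-510],0.304]]' 0
```

```text
clock: 2.87
tcp_pos: [546.0, 118.0, 336.8]
ee_rot: [-0.17, 2.138, -2.139]
force: [0.2, -1.0, 0.5]
width: 91.7
```

```bash
python3 - <<'E'
from h import *
o=get_obs(); print(o["tcp_pos"],cv2.Rodrigues(o["ee_rot"])[0].round(3),o["joint_velocities"].round(2))
f=grab_frame("wrist"); cv2.imwrite("pics/w1.png",f["color"])
c=np.array([529.7,134.9]);yaw=.16;ex=np.array([np.cos(yaw),np.sin(yaw)]);ey=np.array([-ex[1],ex[0]])
im=f["color"].copy()
for k in (0,1):
  for P in ([(-85,-45),(85,-45),(85,45),(-85,45)],):
    q=np.array([proj(f,[*(c+x*ex+(y+108*k)*ey),138]) for x,y in P]); cv2.polylines(im,[q.astype(int)],True,(0,0,255),1)
cv2.imwrite("pics/w1o.png",im)
np.save("w1.npy",f,allow_pickle=True)
E
```

```text
[546.01649226 117.95658211 336.82108302] [[-0.987  0.001  0.158]
 [-0.158 -0.    -0.987]
 [-0.001 -1.     0.   ]] [-0.75  0.51 -0.2  -0.58  0.29  0.15 -0.98]
```

View pics/w1o.png

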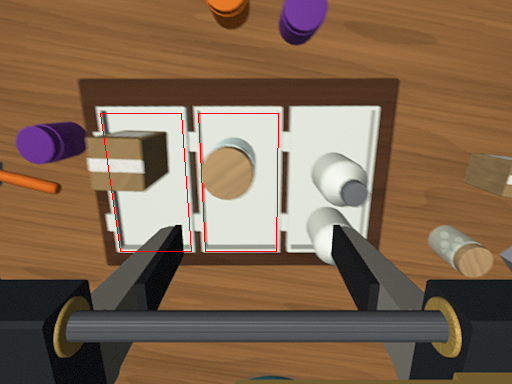

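```bash
python3 - <<'E'
from h import *
o=get_obs(); print(o["clock"],o["tcp_pos"],o["joint_velocities"].round(2))
f=grab_frame("wrist")
o=get_obs(); print(o["clock"],o["tcp_pos"],cv2.Rodrigues(o["ee_rot"])[0].round(3))
c=np.array([529.7,134.9]);yaw=.16;ex=np.array([np.cos(yaw),np.sin(yaw)]);ey=np.array([-ex[1],ex[0]])
s=2;im=cv2.resize(f["color"][60:280,60:420],None,fx=s,fy=s,interpolation=cv2.INTER_CUBIC)
def dr(P,col): cv2.polylines(im,[np.round(((np.array([proj(f,p) for p in P])-[60,60]+.5)*s-.5)*8).astype(int)],True,col,1,shift=3)
for k in (0,1):
  for h in ((89,49),):
    dr([[*(c+x*h[0]*ex+(y*h[1]+108*k)*ey),138] for x,y in [(-1,-1),(1,-1),(1,1),(-1,1)]],(0,0,255))
dr([[*(c+x*185*0+x*120*ex+y*185*ey),120] for x,y in [(-1,-1),(1,-1),(1,1),(-1,1)]],(0,255,0))
a=np.linspace(0,6.283,60)
dr([[*(c+(27+25.5*np.cos(t))*ex+(7+25.5*np.sin(t))*ey),209] for t in a],(255,0,255))
dr([[*(c+(36+25*x)*ex+(110+25*y)*ey),209] for x,y in [(-1,-1),(1,-1),(1,1),(-1,1)]],(255,0,255))
cv2.imwrite("pics/w2o.png",im)
E
```

```text
2.9167 [546.68325744 127.60943457 336.75905034] [ 0.05 -0.06  0.    0.09 -0.05  0.01  0.18]
2.9667 [545.67011038 124.04799234 336.51797641] [[-0.986  0.     0.169]
 [-0.169  0.005 -0.986]
 [-0.001 -1.    -0.004]]
```

View pics/w2o.png

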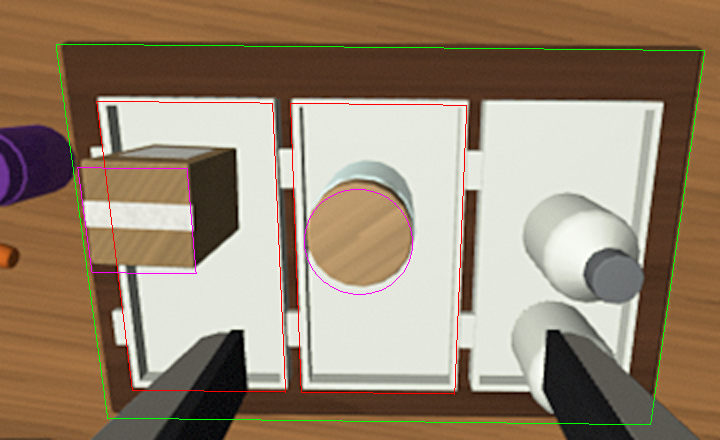

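```bash
python3 -m handwheel '[[[-9,0,-14],0],[[-18,0,-28],0],[[-18,30,-28],0],[[-18,60,-28],0],[[-18,86,-28],0],[[-18,86,-28],0],[[-18,86,-28],0],[[-18,86,-28],0]]' 0
python3 - <<'E'
from h import *
o=get_obs(); print(o["clock"],o["tcp_pos"],cv2.Rodrigues(o["ee_rot"])[0].round(3),o["force"],o["joint_velocities"].round(2))
f=grab_frame("wrist"); cv2.imwrite("pics/w3.png",f["color"])
E
```

```text
clock: 3.63
tcp_pos: [559.8, 146.7, 252.2]
ee_rot: [-0.168, 2.138, -2.137]
force: [0.3, 0.2, -0.0]
width: 91.9
3.6333 [559.76165598 146.71249013 252.17999854] [[-0.987  0.002  0.159]
 [-0.159  0.    -0.987]
 [-0.002 -1.    -0.   ]] [ 0.27907463  0.15238408 -0.00254631] [ 0.   -0.02 -0.01 -0.01  0.   -0.01 -0.  ]
```

View pics/w3.png

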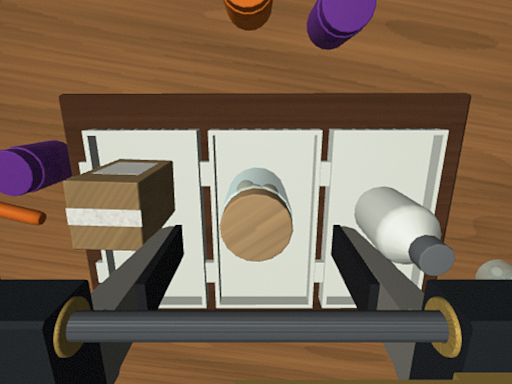

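```bash
python3 - <<'E'
from h import *
f=grab_frame("wrist")
print(back(f,256.5,226.5,209), back(f,256.5,261,209)[:2],back(f,256.5,190,209)[:2])
m=cv2.cvtColor(f["color"],cv2.COLOR_BGR2HSV)
b=cv2.inRange(m,(8,70,90),(25,255,255)); b[:185]=0;b[265:]=0;b[:,:215]=0;b[:,300:]=0
ys,xs=np.nonzero(b);print(xs.min(),xs.max(),ys.min(),ys.max(),xs.mean(),ys.mean())
c=np.array([530.7,135.1])
for p in [(-85,0),(85,0),(-89,49),(89,49),(-89,-49),(89,-49)]:
  x=c+p[0]*np.array([.987,.159])+p[1]*np.array([-.159,.987]); print(p,proj(f,[*x,138]).round(1))
E
```

```text
[560.60789878 146.11107319 209.        ] [534.60754082 141.93255909] [586.24074238 150.23052411]
220 292 189 260 255.6022155085599 225.60498489425981
(-85, 0) [262.7 305.7]
(85, 0) [263.7 136.9]
(-89, 49) [214.8 309.1]
(89, 49) [206.7 132.1]
(-89, -49) [310.6 309.1]
(89, -49) [320.9 132.1]
```

```bash
python3 -m handwheel '[[[0,30,0],0],[[0,55,0],0],[[0,70,0],0],[[0,75,0],0],[[0,75,0],0]]' 0 && python3 -m handwheel '[[[0,0,0],0],[[0,0,0],0],[[0,0,0],0],[[0,0,0],0],[[0,0,0],0],[[0,0,0],0]]' 0.6
```

```text
clock: 4.15
tcp_pos: [559.0, 146.7, 175.6]
ee_rot: [-0.171, 2.138, -2.139]
force: [2.2, -0.5, 0.9]
width: 91.8
clock: 4.65
tcp_pos: [559.1, 146.9, 176.0]
ee_rot: [-0.17, 2.138, -2.138]
force: [-0.6, 0.6, 1.2]
width: 53.9
```

```bash
python3 -m handwheel '[[[0,-6,0],0],[[0,-12,0],0],[[0,-14,0],0],[[12,-14,1],0],[[30,-14,2],0],[[50,-14,4],0],[[68,-14,5],0],[[78,-14,6],0],[[81,-14,6],0],[[81,-14,6],0],[[81,-14,6],0],[[81,-14,6],0]]'
python3 - <<'E'
from h import *
f=grab_frame("wrist"); cv2.imwrite("pics/w4.png",f["color"]); print(get_obs()["force"])
E
```

```text
clock: 5.65
tcp_pos: [481.0, 128.2, 189.8]
ee_rot: [-0.17, 2.138, -2.137]
force: [-0.5, 0.2, -2.7]
width: 53.3
[-0.67328603  0.01941224 -2.24230387]
```

View pics/w4.png

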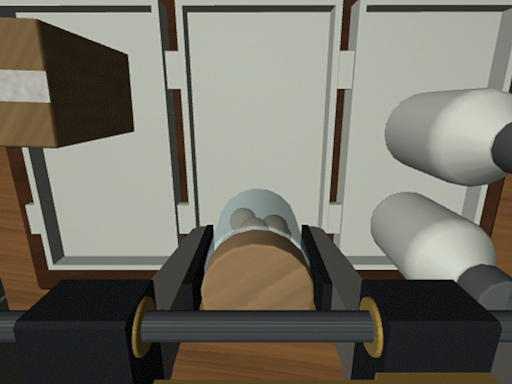

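```bash
python3 -m handwheel '[[[0,5,0],0],[[0,9,0],0],[[0,11,0],0],[[0,12.5,0],0],[[0,13.5,0],0],[[0,14,0],0],[[0,14,0],0],[[0,14,0],0]]'
```

```text
clock: 6.37
tcp_pos: [479.7, 127.9, 175.9]
ee_rot: [-0.172, 2.138, -2.139]
force: [-2.9, -1.4, 4.7]
width: 53.6
```

```bash
python3 -m handwheel '[[[0,0,0],0],[[0,0,0],0],[[0,0,0],0],[[0,0,0],0]]' 0.05 && python3 -m handwheel '[[[0,-25,0],0],[[0,-60,0],0],[[0,-100,0],0],[[0,-140,0],0],[[-35,-155,20],0],[[-70,-155,30],0],[[-70,-155,30],0],[[-70,-155,30],0],[[-70,-155,30],0]]' 0
python3 - <<'E'
from h import *
f=grab_frame("wrist"); cv2.imwrite("pics/w5.png",f["color"]); print(get_obs()["force"])
c=np.array([532,135.3])
for p in [(-89,49),(89,49),(-89,-49),(89,-49)]:
  x=c+p[0]*np.array([.987,.159])+p[1]*np.array([-.159,.987]); print(p,proj(f,[*x,138]).round(1))
x=c-50.5*np.array([.987,.159]);print(proj(f,[*x,209]))
E
```

```text
clock: 6.7
tcp_pos: [480.2, 128.0, 175.5]
ee_rot: [-0.17, 2.138, -2.138]
force: [0.3, -0.2, -0.2]
width: 77.9
clock: 7.45
tcp_pos: [553.1, 109.8, 329.7]
ee_rot: [-0.174, 2.139, -2.138]
force: [0.4, 0.8, -0.1]
width: 91.9
[-0.53234607 -0.63515627 -0.24610207]
(-89, 49) [194.4 258.7]
(89, 49) [184.9 112. ]
(-89, -49) [272.4 258.8]
(89, -49) [274.9 112.1]
[227.10797722 259.21050018]
```

View pics/w5.png

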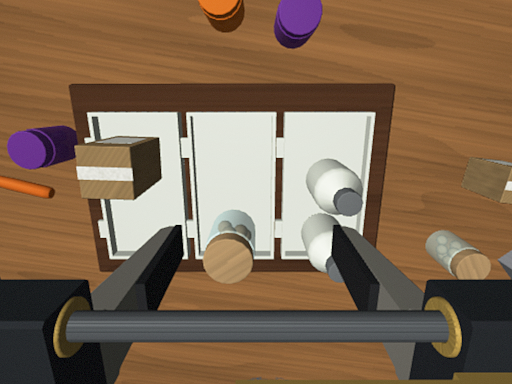

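```bash
python3 -m handwheel '[[[15,0,32],0],[[30,0,64],0],[[47,0,100],0],[[64,0,135],0],[[81,0,170],0],[[98,0,206],0],[[115,0,241],0],[[131,30,276],0],[[146,60,307],0],[[150,90,317],0],[[150,90,317],0],[[150,90,317],0],[[150,90,317],0],[[150,90,317],0]]' 0
python3 - <<'E'
from h import *
o=get_obs(); print(o["joints"].round(2),o["tcp_pos"])
f=grab_frame("wrist"); cv2.imwrite("pics/w6.png",f["color"])
E
```

```text
clock: 8.67
tcp_pos: [457.6, -225.9, 242.4]
ee_rot: [-0.171, 2.134, -2.136]
force: [-0.2, 0.6, 0.8]
width: 91.7
[ 0.63  0.24 -0.27  1.92  0.08  0.98 -1.09] [ 457.62061277 -225.87884263  242.42179505]
```

View pics/w6.png

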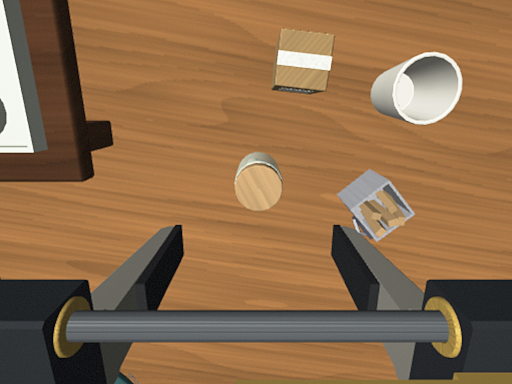

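```bash
python3 - <<'E'
from h import *
f=grab_frame("wrist")
for n,p,z in [("jar",(258.5,187),85),("jarL",(235,187),85),("jarR",(281.5,187),85),("pegL",(338,193),62),("pegR",(413,214),62),("pegT",(372,170),62),("pegB",(376,241),62)]+[("car",p,85) for p in [(281,29),(335,34.5),(326,91),(274,87)]]+[("mug",(437,89),80)]:
  print(n,back(f,*p,z).round(1)[:2])
m=cv2.cvtColor(f["color"],cv2.COLOR_BGR2HSV)
crop(f,220,10,430,250,3,"pics/w6c.png")
E
```

```text
jar [ 456.  -229.3]
jarL [ 452. -205.]
jarR [ 459.9 -253.2]
pegL [ 457.6 -320.8]
pegR [ 447.  -412.7]
pegT [ 489.7 -351.8]
pegB [ 406.9 -379.5]
car [ 606.5 -225.2]
car [ 610.1 -274.8]
car [ 560.8 -277.8]
car [ 556.3 -227.8]
mug [ 580.6 -385.4]
```

View pics/w6c.png

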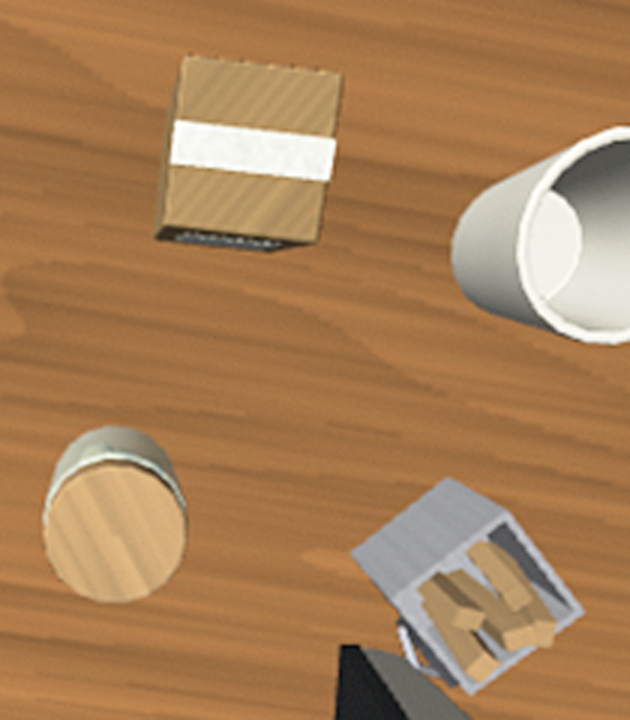

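```bash
python3 -m handwheel '[[[2,35,3],0],[[2,70,3],0],[[2,105,3],0],[[2,140,3],0],[[2,165,3],0],[[2,180,3],0],[[2,188,3],0],[[2,188,3],0],[[2,188,3],0]]' 0 && python3 -m handwheel '[[[0,0,0],0],[[0,0,0],0],[[0,0,0],0],[[0,0,0],0],[[0,0,0],0],[[0,0,0],0]]' 0.6
```

```text
clock: 9.52
tcp_pos: [455.5, -230.5, 53.4]
ee_rot: [-0.171, 2.137, -2.138]
force: [-0.1, -0.2, 0.6]
width: 91.9
clock: 10.02
tcp_pos: [454.6, -230.2, 52.9]
ee_rot: [-0.171, 2.139, -2.138]
force: [-1.0, 1.7, 1.3]
width: 54.2
```

```bash
python3 -m handwheel '[[[0,-10,0],0],[[0,-30,0],0],[[0,-60,0],0],[[0,-95,0],0],[[0,-130,0],0],[[0,-165,0],0],[[0,-200,0],0],[[0,-235,0],0],[[0,-260,0],0],[[-8,-260,-17],0],[[-20,-260,-44],0],[[-34,-260,-78],0],[[-49,-260,-113],0],[[-64,-260,-148],0],[[-79,-260,-183],0],[[-94,-260,-218],0],[[-109,-260,-252],0],[[-124,-260,-286],0],[[-138,-260,-318],0],[[-147,-260,-338],0]]' && python3 -m handwheel '[[[-5,0,-10],0],[[-5,0,-10],0],[[-5,0,-10],0],[[-5,0,-10],0]]'
python3 - <<'E'
from h import *
f=grab_frame("wrist"); cv2.imwrite("pics/w7.png",f["color"]); print(get_obs()["force"],get_obs()["tcp_pos"])
E
```

```text
clock: 11.68
tcp_pos: [545.5, 130.6, 313.1]
ee_rot: [-0.175, 2.138, -2.134]
force: [-0.1, 0.1, -2.3]
width: 53.4
clock: 12.02
tcp_pos: [549.2, 134.7, 312.4]
ee_rot: [-0.169, 2.138, -2.142]
force: [0.5, -0.2, -2.3]
width: 53.6
[-0.21097603  0.11339138 -0.9447002 ] [549.31398911 134.67435584 312.55217478]
```

View pics/w7.png

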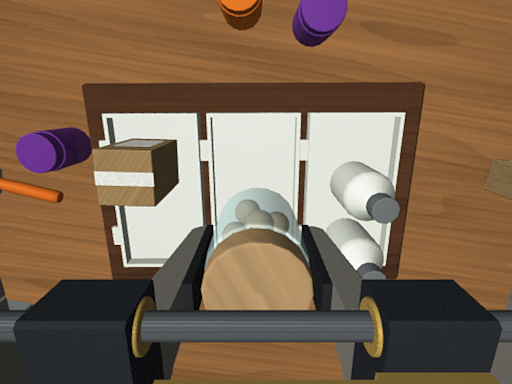

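```bash
python3 -m handwheel '[[[-1,20,-3],0],[[-1,50,-3],0],[[-1,80,-3],0],[[-1,105,-3],0],[[-1,120,-3],0],[[-1,127,-3],0],[[-1,130,-3],0],[[-1,132,-3],0],[[-1,134,-3],0],[[-1,135,-3],0],[[-1,136,-3],0],[[-1,136,-3],0],[[-1,136,-3],0]]'
```

```text
clock: 13.15
tcp_pos: [550.0, 140.3, 177.0]
ee_rot: [-0.17, 2.138, -2.138]
force: [0.6, 0.2, -1.6]
width: 53.5
```

```bash
python3 -m handwheel '[[[0,0.5,0],0],[[0,1,0],0],[[0,1,0],0],[[0,1,0],0]]'; python3 -m handwheel '[[[0,0.5,0],0],[[0,0.5,0],0],[[0,0.5,0],0]]'
```

```text
clock: 13.48
tcp_pos: [550.1, 140.3, 176.9]
ee_rot: [-0.17, 2.137, -2.138]
force: [-1.8, -0.2, 6.3]
width: 53.5
clock: 13.73
tcp_pos: [550.1, 140.4, 176.9]
ee_rot: [-0.17, 2.137, -2.138]
force: [-3.7, -2.1, 10.0]
width: 53.4
```

```bash
python3 -m handwheel '[[[0,0,0],0],[[0,0,0],0],[[0,0,0],0],[[0,0,0],0]]' 0.1 && python3 -m handwheel '[[[0,-25,0],0],[[0,-60,0],0],[[0,-100,0],0],[[0,-135,0],0],[[0,-155,-20],0],[[0,-155,-50],0],[[0,-155,-80],0],[[0,-155,-110],0],[[0,-155,-110],0],[[0,-155,-110],0],[[0,-155,-110],0]]' 0
python3 - <<'E'
from h import *
f=grab_frame("wrist"); cv2.imwrite("pics/w8.png",f["color"]); print(get_obs()["force"],get_obs()["tcp_pos"])
E
```

```text
clock: 14.07
tcp_pos: [549.8, 140.3, 174.9]
ee_rot: [-0.171, 2.138, -2.138]
force: [0.0, -1.0, 0.9]
width: 78.1
clock: 14.98
tcp_pos: [532.5, 248.1, 329.7]
ee_rot: [-0.171, 2.138, -2.14]
force: [0.5, -0.8, -0.8]
width: 91.9
[ 0.07843279  0.83687242 -0.0298369 ] [532.80754836 247.49727189 329.661032  ]
```

View pics/w8.png

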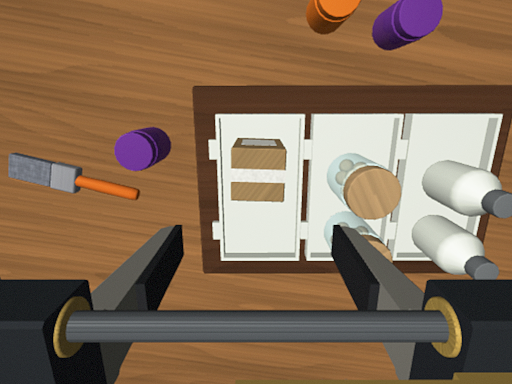

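```bash
python3 - <<'E'
from h import *
f=grab_frame("wrist")
crop(f,190,90,420,280,3.4,"pics/w8c.png")
c=np.array([532,135.3]);ex=np.array([.987,.159]);ey=np.array([-.159,.987])
q=back(f,372,192,209)[:2]-c; print("newjar lane",q@ex,q@ey)
for a in (36,40):
  print(a,[proj(f,[*(c+(a+25*x)*ex+(110+25*y)*ey),209]).round(1).tolist() for x,y in [(1,1),(1,-1),(-1,-1),(-1,1)]])
E
```

```text
newjar lane 21.038016815461475 2.5561282576127957
36 [[228.2, 149.1], [284.3, 149.1], [283.0, 202.4], [229.7, 202.5]]
40 [[228.0, 144.6], [284.4, 144.6], [283.1, 198.3], [229.6, 198.4]]
```

View pics/w8c.png

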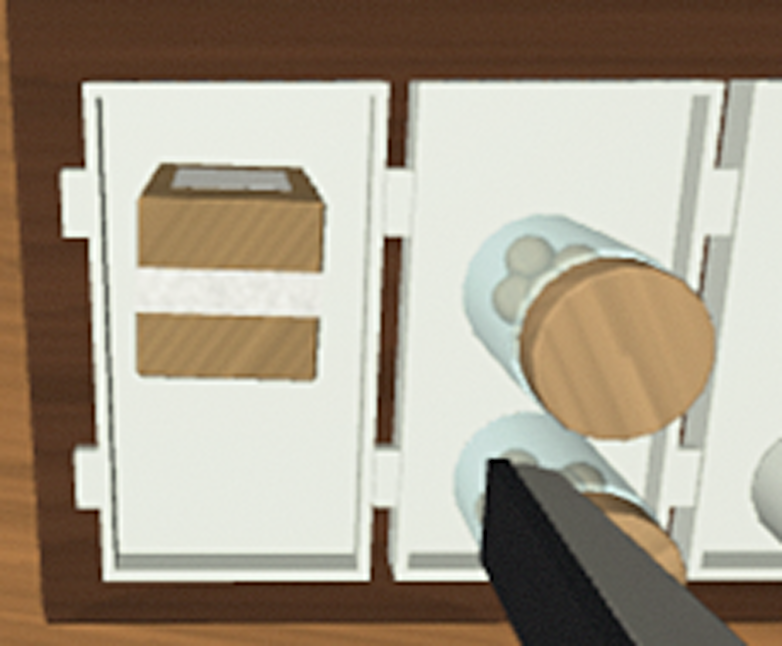

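```bash
python3 -m handwheel '[[[-10,20,1],0],[[-18,50,2],0],[[-18,85,2],0],[[-18,115,2],0],[[-18,138,2],0],[[-18,150,2],0],[[-18,154,2],0],[[-18,154,2],0],[[-18,154,2],0]]' 0.1 && python3 -m handwheel '[[[0,0,0],0],[[0,0,0],0],[[0,0,0],0],[[0,0,0],0],[[0,0,0],0],[[0,0,0],0]]' 0.65
```

```text
clock: 15.83
tcp_pos: [551.4, 249.9, 177.4]
ee_rot: [-0.168, 2.138, -2.137]
force: [0.5, 0.1, 0.5]
width: 82.5
clock: 16.33
tcp_pos: [550.5, 249.9, 176.5]
ee_rot: [-0.171, 2.138, -2.138]
force: [-0.8, -0.2, 1.7]
width: 49.9
```

```bash
python3 -m handwheel '[[[0,-6,0],0],[[0,-12,0],0],[[0,-14,0],0],[[12,-14,1],0],[[30,-14,1],0],[[50,-14,2],0],[[70,-14,2],0],[[84,-14,2],0],[[90,-14,2],0],[[90,-14,2],0],[[90,-14,2],0],[[90,-14,2],0]]' && python3 -m handwheel '[[[0,5,0],0],[[0,9,0],0],[[0,11,0],0],[[0,12.5,0],0],[[0,13.5,0],0],[[0,14,0],0],[[0,14,0],0],[[0,14,0],0]]'
```

```text
clock: 17.33
tcp_pos: [463.0, 233.6, 190.3]
ee_rot: [-0.169, 2.139, -2.138]
force: [1.1, -0.4, -1.3]
width: 50.0
clock: 18.0
tcp_pos: [461.8, 233.4, 176.5]
ee_rot: [-0.171, 2.138, -2.139]
force: [-2.4, -2.6, 5.1]
width: 50.4
```

```bash
python3 -m handwheel '[[[0,0,0],0],[[0,0,0],0],[[0,0,0],0],[[0,0,0],0]]' 0.1 && python3 -m handwheel '[[[0,-25,0],0],[[0,-60,0],0],[[0,-100,0],0],[[0,-135,0],0],[[-30,-155,0],0],[[-70,-155,10],0],[[-100,-155,20],0],[[-100,-155,20],0],[[-100,-155,20],0],[[-100,-155,20],0]]' 0
python3 - <<'E'
from h import *
f=grab_frame("wrist"); print(get_obs()["force"],get_obs()["tcp_pos"])
crop(f,80,60,440,300,2,"pics/w9.png")
c=np.array([532,135.3]);ex=np.array([.987,.159]);ey=np.array([-.159,.987])
print([((proj(f,[*(c+(-54+25*x)*ex+(108+25*y)*ey),209])-[80,60])*2).round(0).tolist() for x,y in [(1,1),(1,-1),(-1,-1),(-1,1)]])
E
```

```text
clock: 18.33
tcp_pos: [462.0, 233.5, 175.9]
ee_rot: [-0.171, 2.138, -2.138]
force: [0.0, 0.2, -0.0]
width: 74.6
clock: 19.17
tcp_pos: [562.9, 230.1, 330.4]
ee_rot: [-0.174, 2.139, -2.138]
force: [-0.7, 0.2, -0.2]
width: 91.7
[-0.34943193 -0.11560066  0.48875067] [562.58446978 230.3114569  330.77636804]
[[263.0, 411.0], [363.0, 411.0], [362.0, 496.0], [267.0, 496.0]]
```

View pics/w9.png

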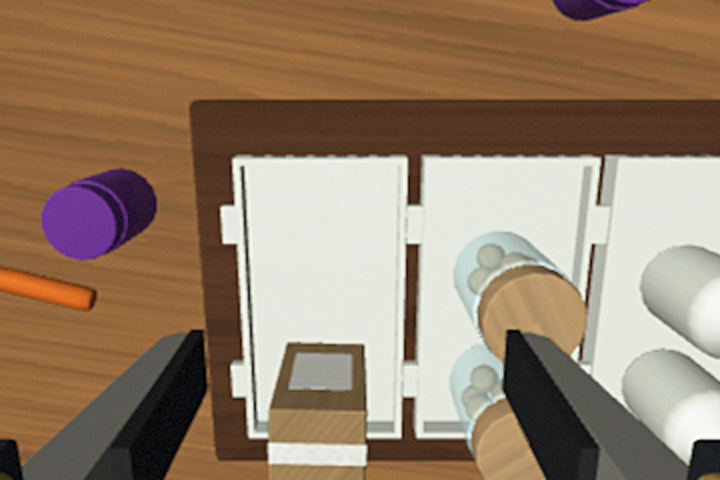

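```bash
python3 -m handwheel '[[[3,0,25],0],[[7,0,60],0],[[12,0,98],0],[[16,0,136],0],[[21,0,176],0],[[26,0,216],0],[[30,0,256],0],[[35,0,296],0.02],[[40,0,336],0.04],[[44,10,374],0.06],[[48,30,410],0.09],[[51,55,440],0.09],[[55,80,465],0.09],[[56,90,479],0.09],[[56,90,479],0.09],[[56,90,479],0.09],[[56,90,479],0.09]]' 0
python3 - <<'E'
from h import *
f=grab_frame("wrist"); o=get_obs();print(o["tcp_pos"],cv2.Rodrigues(o["ee_rot"])[0].round(3))
crop(f,150,100,400,300,3,"pics/w10.png")
print(proj(f,[583.4,-251.4,85]))
E
```

```text
clock: 20.63
tcp_pos: [586.0, -249.5, 243.0]
ee_rot: [-0.077, 2.183, -2.182]
force: [0.9, -0.5, -0.4]
width: 92.1
[ 586.17447251 -249.43915541  243.26910044] [[-0.997  0.003  0.073]
 [-0.073  0.    -0.997]
 [-0.003 -1.     0.   ]]
[257.63530256 187.53302473]
```

View pics/w10.png

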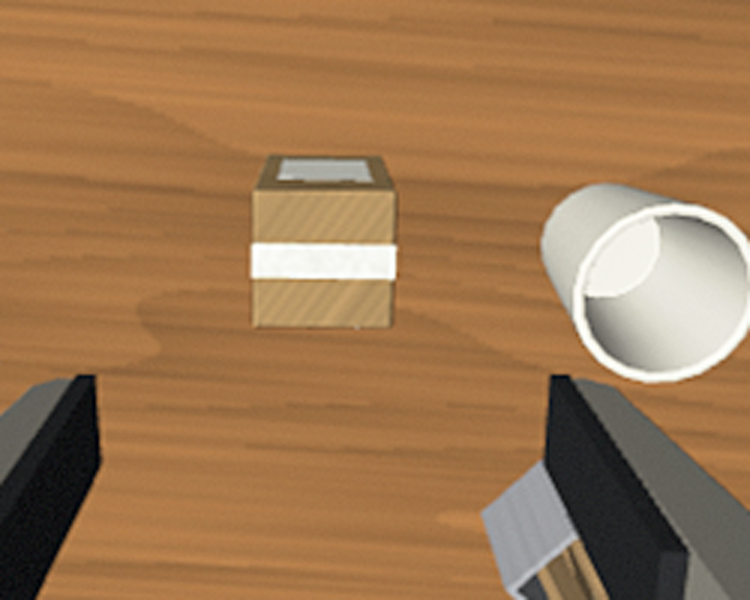

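```bash
python3 -m handwheel '[[[2,35,2],0],[[2,70,2],0],[[2,105,2],0],[[2,140,2],0],[[2,165,2],0],[[2,182,2],0],[[2,189,2],0],[[2,189,2],0],[[2,189,2],0]]' 0.1 && python3 -m handwheel '[[[0,0,0],0],[[0,0,0],0],[[0,0,0],0],[[0,0,0],0],[[0,0,0],0],[[0,0,0],0]]' 0.65
```

```text
clock: 21.43
tcp_pos: [584.2, -253.5, 53.7]
ee_rot: [-0.076, 2.184, -2.185]
force: [0.3, 0.2, 1.3]
width: 82.8
clock: 21.93
tcp_pos: [583.2, -253.5, 52.7]
ee_rot: [-0.076, 2.186, -2.185]
force: [0.0, 2.9, 4.5]
width: 50.1
```

```bash
python3 -m handwheel '[[[0,-10,0],0],[[0,-35,0],0],[[0,-70,0],0],[[0,-105,0],0],[[0,-140,0],0],[[0,-175,0],0],[[0,-210,0],0],[[0,-240,0],0],[[0,-262,0],0],[[1,-265,-20],0],[[2,-265,-48],0],[[4,-265,-84],-0.02],[[5,-265,-122],-0.04],[[7,-265,-160],-0.06],[[8,-265,-198],-0.09],[[10,-265,-236],-0.09],[[11,-265,-274],-0.09],[[13,-265,-312],-0.09],[[14,-265,-350],-0.09],[[16,-265,-385],-0.09]]' && python3 -m handwheel '[[[-4,0,-30],0],[[-7,0,-60],0],[[-7,0,-90],0],[[-7,0,-108],0],[[-7,0,-114],0],[[-7,0,-114],0],[[-7,0,-114],0],[[-7,0,-114],0]]'
```

```text
clock: 23.6
tcp_pos: [539.3, 130.2, 317.4]
ee_rot: [-0.171, 2.137, -2.139]
force: [-0.3, 0.6, -3.0]
width: 49.7
clock: 24.27
tcp_pos: [529.6, 239.9, 316.9]
ee_rot: [-0.168, 2.138, -2.141]
force: [0.1, -0.5, -2.3]
width: 49.9
```

```bash
python3 - <<'E'
from h import *
f=grab_frame("wrist"); cv2.imwrite("pics/w11.png",f["color"]); o=get_obs();print(o["force"],o["tcp_pos"],cv2.Rodrigues(o["ee_rot"])[0].round(3))
p=o["tcp_pos"][:2]-[532,135.3];print(p@[.987,.159],p@[-.159,.987])
E
```

```text
[-0.11001334 -0.00913978 -2.31719943] [529.59246676 239.98400722 316.94337103] [[-0.988  0.     0.156]
 [-0.156 -0.001 -0.988]
 [ 0.    -1.     0.001]]
14.268521842129374 103.70591290926004
```

View pics/w11.png

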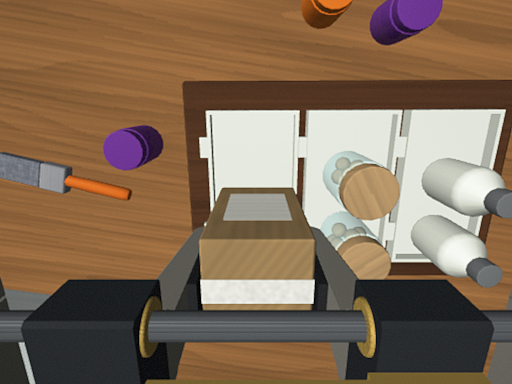

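```bash
python3 -m handwheel '[[[0,20,-4],0],[[0,50,-4],0],[[0,80,-4],0],[[0,108,-4],0],[[0,124,-4],0],[[0,131,-4],0],[[0,134,-4],0],[[0,136,-4],0],[[0,138,-4],0],[[0,139,-4],0],[[0,139.5,-4],0],[[0,139.5,-4],0],[[0,139.5,-4],0]]'
```

```text
clock: 25.4
tcp_pos: [528.4, 246.3, 178.1]
ee_rot: [-0.17, 2.138, -2.138]
force: [-0.4, -0.3, -1.7]
width: 50.1
```

```bash
python3 -m handwheel '[[[0,0.5,0],0],[[0,1,0],0],[[0,1,0],0],[[0,1,0],0]]'; python3 -m handwheel '[[[0,0.5,0],0],[[0,0.5,0],0],[[0,0.5,0],0]]'
```

```text
clock: 25.73
tcp_pos: [528.3, 246.3, 176.7]
ee_rot: [-0.171, 2.138, -2.138]
force: [0.5, -0.2, -0.8]
width: 49.5
clock: 25.98
tcp_pos: [528.3, 246.3, 176.6]
ee_rot: [-0.171, 2.138, -2.138]
force: [-2.1, -1.8, 5.6]
width: 50.0
```

```bash
python3 -m handwheel '[[[0,0,0],0],[[0,0,0],0],[[0,0,0],0],[[0,0,0],0]]' 0.15 && python3 -m handwheel '[[[0,-20,0],0],[[0,-50,0],0],[[0,-90,0],0],[[0,-125,0],0],[[-30,-155,20],0],[[-60,-170,50],0],[[-60,-180,60],0],[[-60,-180,60],0],[[-60,-180,60],0],[[-60,-180,60],0]]'
python3 - <<'E'
from h import *
f=grab_frame("wrist"); cv2.imwrite("pics/w12.png",f["color"])
g=grab_frame("top"); s=grab_frame("scene")
crop(g,170,155,310,260,5,"pics/t12.png"); crop(s,80,120,330,340,3,"pics/s12.png")
o=get_obs();print(o["tcp_pos"],o["force"])
c=np.array([532,135.3]);ex=np.array([.987,.159]);ey=np.array([-.159,.987])
for n,x,y in [("oj",-50.5,0),("nj",20,2),("oc",-54,108),("nc",15,110)]: print(n,proj(f,[*(c+x*ex+y*ey),209]).round(0))
E
```

```text
clock: 26.32
tcp_pos: [528.2, 246.2, 175.8]
ee_rot: [-0.171, 2.138, -2.138]
force: [0.2, 0.1, -0.3]
width: 74.7
clock: 27.15
tcp_pos: [595.8, 197.5, 355.2]
ee_rot: [-0.175, 2.139, -2.138]
force: [-0.4, 1.0, -0.1]
width: 78.1
[595.75625531 197.7982105  355.30434574] [-0.58608037  0.30659043  0.28679069]
oj [301. 293.]
nj [302. 235.]
oc [206. 295.]
nc [201. 240.]
```

View pics/w12.png

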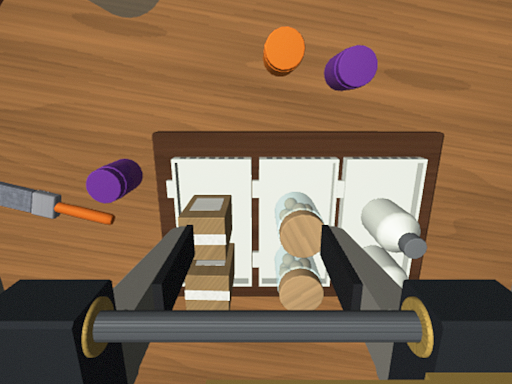

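View pics/t12.png

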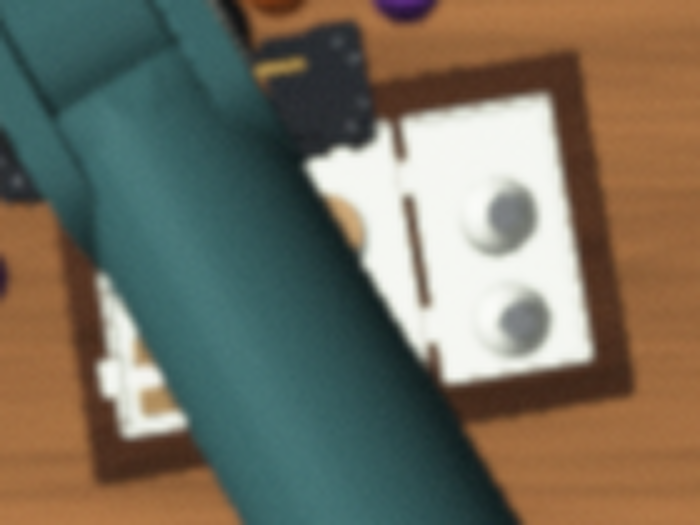

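View pics/s12.png

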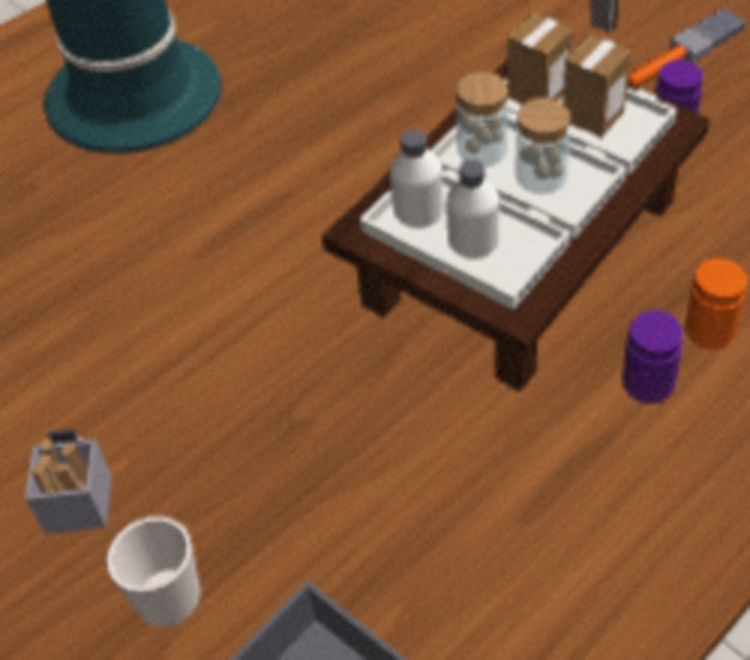

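The wrist view shows the lids and cartons at their expected pixels: jars at (301,290) and (302,235), cartons at (208,290) and (206,240). The bottles, mug, peg holder and brush haven't moved. The gripper is clear, so I'm handing in.

```bash
python3 - <<'E'
from bench import *
print(close_job())
E
```

```text
the job is handed in; nothing more can be done
None
```

The shelf is restocked and the job is handed in at about 27 s of the allowed 72 s. I moved the old jar to the front wall first and stood the new jar behind it, then did the same with the cartons. `close_job` gives no verdict, so the positions below are my own measurements:

| Piece | x along its basket (mm) | Off centre line (mm) | Measured by |
|---|---|---|---|
| Old jar | about -50 | about 0 | tool position, lid where expected in the wrist image |
| New jar | about +20 | about 2 | wrist image (x 21) and tool position |
| Old carton | about -54 | about 0 | tool position, top edge where expected in the wrist image |
| New carton | about +14 to +15 | about 2 | tool position, roughly where expected in the last wrist image |

- **Gaps:** these work out to about 16 mm between the jars and 19 mm between the cartons.
- **Placement:** all four pieces look upright and both cartons look straight. The tool force at set-down read at most about 10 N.
- **Bystanders:** in the last pictures the bottles, mug, peg holder and brush look unmoved, and the gripper was open and clear of everything.
- **Limits of the checks:** no check failed. The arm hid most of the jar and carton baskets in the last top view, so the final check of those used the wrist and scene pictures. Early top and scene measurements differed by 3 to 5 mm, and I corrected them from close wrist views.

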